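# Lock a rim cylinder into the bench holder with its push-push catch

## Robot

A 7-joint arm with a two-finger parallel gripper is mounted at the origin on a cart in front of the work surface, level with it; the furniture and walls round the work are solid. World frame = base frame: x ahead of the robot, y to its left, z up, the work surface at z = 0. Lengths are in mm, angles in rad, forces in N, time in s.
With the tool pointing down it reaches from about 400 to 875 mm from the base axis. Payload 4.4 kg.
Tool frame: the origin (TCP) lies on the centre line of the jaws, within the pads' length; the fingertips stand 11 mm ahead of it and the grasp point (between the pads) lies 8 mm behind it (ctrl.tips_ahead is the distance from the TCP to the fingertips, in mm); z points along the fingers, y is the line along which they close (so a half turn about z gives the same grasp; the last joint's range is limited). The gripper opens to 85 mm and grips with 20 to 120 N. Pads are 22 mm wide; open, the fingers measure 114 mm over their backs; the gripper's body (76 mm by 85 mm) begins 54 mm behind the grasp point. The pads swing forward as they close: fully open they stand 13 mm farther back than shut.
Start: joints at [-1.292, 0.628, 0.038, 1.517, -0.027, 0.996, -0.02], TCP at [219.683, 611.766, 242.313] pointing down, gripper open.
Joint ranges: [-3.06, 3.06], [-0.37, 2.12], [-1.25, 1.32], [0.18, 2.47], [-1.1, 4.24], [0.23, 1.98], [-2.94, 2.94]. Speed limits (rad/s): [2.57, 2.57, 3.14, 3.14, 3.14, 3.14, 3.14].

## Interface

Orientations are given as [roll, pitch, yaw] about the fixed x, y, z axes, in that order (R = Rz(yaw) Ry(pitch) Rx(roll)).
In Python, from cell import ctrl, eyes, job gives the robot as it stands. The module is installed in compiled form; this text tells all that it offers.
- The arm moves only by the tool carry_out, never from a script. Its argument "moves" is a list of rows, each an object of numbers: "tx", "ty", "tz": the shift along the tool's x, y, z as a fraction of full scale; "twist": the turn about the tool's z as a fraction of full scale; "fingers": the opening, from 0 (shut) to 1 (fully open). In form: [{"tx": .., "ty": .., "tz": .., "twist": .., "fingers": ..}, ...]. A call has 1 to 12 rows; each row shifts and turns the commanded pose from where the row before left it, along the tool's axes as they then stand; what a row does not reach is not made up. Full scale, the value 1, is 0.3 m for a shift and pi rad for a turn. A row lasts 1/8 s, in which the tool goes at most 62.5 mm and 10.7 degrees, less where a joint would pass 70% of its speed; a pose out of reach is approached as far as the arm can. A call with a number of a shift or a turn outside -1 to 1 is refused whole. A call with a gripper value outside its range is refused whole. The fingers move at their own pace and stop on an object; the grip force is fixed at half the most. Time passes only in rows, so rows that do not move let the fingers close. It gives the time, the measured TCP pose, the force, the opening and the grip force at its end, in the units of the state.
- ctrl.read_state(): the state, without advancing time (a new reading comes with each control period).
- eyes.get_image(name): name is "scene" or "top"; returns a dict with "color" (384x512x3 uint8, blue, green, red), "fovy" (degrees; the focal length in pixels is half the picture's height over the tangent of half this angle, whatever the lens; pixels are square), "cx", "cy" (the principal point, pixels), "world_from_camera" (4x4, takes a point from camera to world coordinates). Camera axes: x right, y up, looking along -z (the intrinsics and any distortion apply to the point x, -y, -z); pixel columns grow to the right and rows downward; lengths in mm; the calibration is good to about 2 mm. A picture is of the moment at which its call begins. There is no depth.
- job.finish_job(): hands the job in; it is judged then, once.
The state is a dict: "clock": time; "qpos": joint angles; "qd": joint speeds; "tau": joint torques, N m; "eef_pos": TCP position; "tool_rot": TCP orientation; "force": force on the tool from outside, world axes, zero at the start; "torque": the same for the moment, N m; "width": finger opening in mm; "gripper_force": force on a finger pad.
Only numpy, scipy, OpenCV 4.12 (cv2) and the standard library are available. Lean on these libraries where they do the work, as an engineer would, in place of code of your own. Each camera call takes 0.05 s, during which the arm holds its last target. There are 200 camera calls.

## Task

Stand the lock cylinder, face down, fully home in the round socket of the bench holder and lock it there with the holder's push button, which withdraws and throws the hidden catches on alternate full clicks; nobody knows whether they are thrown or withdrawn now, and the button looks the same either way, so go by feel. Then take hold of the cylinder and tug it gently upward to prove that the catches hold it, and leave it standing home, locked and let go. Never put more than 40 N on the holder or what is in it, and leave the other things on the bench alone.

Things in the scene. Friction and masses are not known exactly. Their poses are not given: they have to be found in the camera images.
- holder: Bench holder for lock cylinders, fixed. Dark steel base 158 (x) x 74 (y) x 14 mm; origin: centre of its underside, z up, x along its length. At the +x end an aluminium cover (top 24 mm above the worktop) with the round socket; at the -x end a grey housing block 64 x 60 mm, top at 46 mm, with the push button on top. The block begins 45 mm from the socket's axis: close a gripper on the cylinder along y.
- seat (a point): Centre of the socket's floor: 39 mm towards +x from the holder's origin, 6 mm above the worktop, 18 mm below the cover's top; axes as the holder's. The socket is 37.4 mm wide through the cover (mouth bevelled to 41 mm) and 36.6 mm wide in its lowest 8 mm (top edge bevelled). A cylinder fully home has its origin here.
- catch_line (a point): Fixed point on the socket's axis at the catches' height, 10.5 mm above the seat. Two 3 mm thick steel catches slide along x between base and cover (9 to 12 mm above the seat), one from either side: withdrawn, they are clear of the socket; thrown, they reach 2 mm in over the rim of a cylinder that is home, which then lifts only 1 to 2 mm. Put in on thrown catches, a cylinder rests 12 mm too high.
- button (a point): Fixed point: centre of the button's top when not pressed, 62 mm above the worktop, 36 mm towards -x from the holder's origin. The button is a black round plunger 24 mm wide; it goes straight down 12.3 mm to a firm stop and always springs back to this height. Each press right down to the stop (10 N is enough) and let up again changes the catches over; a shorter press changes nothing.
- button_stop (a point): Fixed point: centre of the button's top when pressed to its stop, 49.7 mm above the worktop. Feel: with the catches thrown the button is stiff from the first millimetre (4 N, rising to 6 N at the stop); with the catches withdrawn it goes down loosely (about 1 N) for 6 mm and is stiff only below that.
- cylinder: Loose rim lock cylinder, 64 mm tall, about 0.12 kg, standing on its face. Origin: centre of the face's underside; z up. The face is a round rim 35 mm wide and 8 mm high, above it a round barrel 29 mm wide up to 42 mm, then a flat tail-piece 8 x 2 mm up to 64 mm. Grasp the barrel.
- padlock: Bystander: small padlock lying flat, 58 x 38 x 16 mm; origin at the centre of its underside. Leave it alone.
- loupe: Bystander: black eye loupe, 35 mm wide, 33 mm tall; origin at the centre of its underside. Leave it alone.
- pin_vial: Bystander: upright pin vial, 40 mm wide, 70 mm tall; origin at the centre of its underside. Leave it alone.

How it is judged (in metres and radians):
On the way, in this order (a step that is already met when the one before it is completed fails the run):
1. the cylinder stands fully home in the socket with the catches thrown over its rim (horizontal distance between cylinder and seat below 0.0025 m and z of cylinder in the frame of seat below 0.002 m and x of catch_a_c0 in the frame of holder above 0.0175 m and angle between cylinder's own z axis and vertical below 0.07 rad), for 0.2 s.
2. the cylinder is tugged upward: it lifts by its play of 1 to 2 mm, bears up on the catches with more than 3 N, and they hold (contact force between cylinder and holder above 3 N and z of cylinder in the frame of seat between 0.0004 and 0.004 m and x of catch_a_c0 in the frame of holder above 0.0175 m), for 0.2 s.
At the end, for the whole second after the job is handed in: The cylinder stands at rest in the socket, face down, within 2.5 mm of the socket's axis, less than 2 mm above its floor and less than 0.07 rad from upright, with the catches thrown over its rim (all of step 1 and linear speed of cylinder below 0.02 m/s); the robot touches nothing.
It fails at once if more than 40 N on the holder, its button, its catches or the cylinder in it (contact force between holder and anything else above 40 N).
It fails at once if the padlock, the loupe or the pin vial is moved by more than 25 mm (distance of any of padlock, loupe, pin_vial from where it was at the start of the episode above 0.025 m).
It also fails if it takes over 67 s, if anything falls off the work surface, if the arm or the gripper's body presses on something with over 40 N, if the wrist force passes 120 N, or if a joint passes its speed limit or range.

## Working session

There is one attempt and no reset: what is moved stays moved. The work goes in short steps, Python scripts to look and compute and a tool call to move; the robot and the scene stay as the last step left them, time stands still between calls to the robot, and variables do not carry over. Pictures are saved under pics/ and viewed, at most 10 in all, crops included, and the job is handed in when it is done.

Besides the shell and the picture viewer there is one more tool, called after "Call:" in YAML: its name, and indented under it one key for each argument. carry_out: Moves the arm, as the interface text tells. Its arguments: {"type":"object","properties":{"moves":{"type":"array","items":{"type":"object","properties":{"tx":{"type":"number","minimum":-1,"maximum":1},"ty":{"type":"number","minimum":-1,"maximum":1},"tz":{"type":"number","minimum":-1,"maximum":1},"twist":{"type":"number","minimum":-1,"maximum":1},"fingers":{"type":"number"}}}}},"required":["moves"]}

```bash
mkdir -p pics
python3 - <<'E'
from cell import ctrl,eyes
import cv2,numpy as np
for n in("scene","top"):
    d=eyes.get_image(n); cv2.imwrite(f"pics/{n}0.png",d["color"])
    print(n,{k:(np.round(v,3).tolist() if k!="color" else 0) for k,v in d.items()})
s=ctrl.read_state();print(s,ctrl.tips_ahead)
E
```

```text
scene {'color': 0, 'fovy': 54.017, 'cx': 253.824, 'cy': 193.071, 'world_from_camera': [[0.813, 0.389, -0.434, 105.161], [-0.582, 0.567, -0.583, -394.804], [0.019, 0.727, 0.687, 733.557], [0.0, 0.0, 0.0, 1.0]]}
top {'color': 0, 'fovy': 46.356, 'cx': 260.805, 'cy': 194.675, 'world_from_camera': [[0.059, 0.978, -0.201, 282.966], [-0.998, 0.059, -0.008, 148.633], [0.004, 0.201, 0.98, 1286.289], [0.0, 0.0, 0.0, 1.0]]}
{'clock': 0.1, 'qpos': array([-1.29176793,  0.62925466,  0.03843829,  1.51826197, -0.02701083,
        0.99631404, -0.02001956]), 'qd': array([ 2.28205898e-03, -1.84808138e-03,  9.47258469e-05,  1.21227543e-04,
        3.80287812e-04, -5.98343038e-04, -1.16060585e-04]), 'tau': array([ 2.70640303e-03, -5.64532006e+01,  1.23018600e+00, -1.93973476e+01,
        1.12108776e-02,  5.43732269e-03,  1.15782720e-05]), 'eef_pos': array([219.50378399, 611.23816895, 241.48217967]), 'tool_rot': array([-3.13987220e+00,  4.56887602e-06,  2.79674418e+00]), 'force': array([-0.43977066, -0.39472303, -0.05290841]), 'torque': array([-0.0119209 ,  0.01761033, -0.01584766]), 'gripper_force': 0.0, 'width': 85.47467219539882} 11.0
```

View pics/scene0.png

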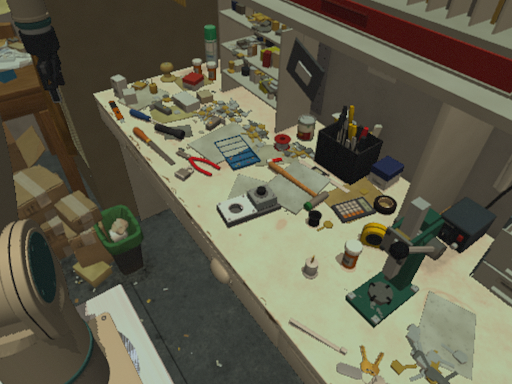

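View pics/top0.png

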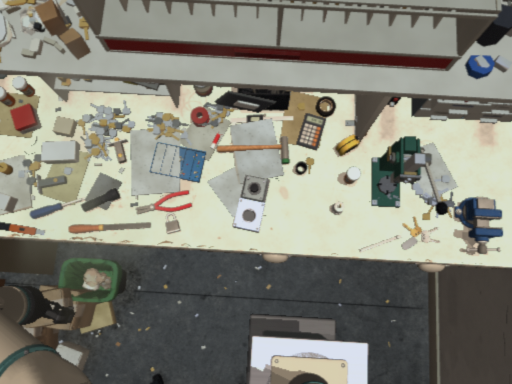

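The scene view shows the holder at about (250,203), its socket at (236,209) and its button at (262,190). The cylinder is at (311,267), the vial at (351,253) and the loupe at (314,217). In the top view the socket is at (249,214), the button at (255,187) and the cylinder at (337,208). I'll enlarge both next.

Run:
```python
import cv2,numpy as np
s=cv2.imread("pics/scene0.png");t=cv2.imread("pics/top0.png")
def c(i,x,y,w,h): return cv2.resize(i[y:y+h,x:x+w],(400,300),interpolation=cv2.INTER_CUBIC)
m=np.vstack([np.hstack([c(s,205,170,80,60),c(s,280,235,80,60)]),np.hstack([c(t,215,170,80,60),c(t,300,165,80,60)])])
cv2.imwrite("pics/zoom0.png",m)
```

```text
(no output)
```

View pics/zoom0.png

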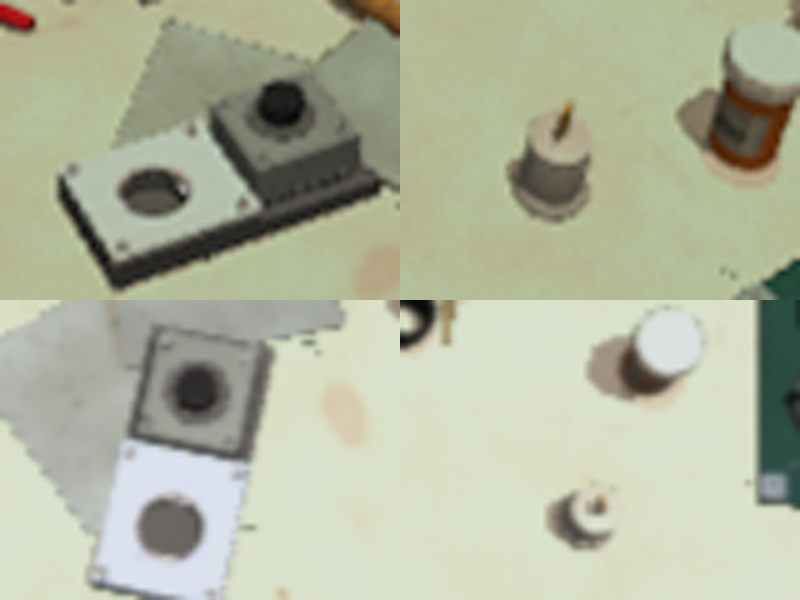

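The crops show the socket mouth at scene (235.6,207.8) and top (248.6,215.0), and the button top at scene (260.8,189.5) and top (253.8,187.8). The cylinder's barrel top is at scene (311.6,261.2) and top (338.4,207). I'll refine these with masks.

```bash
cat > h.py <<'E'
import cv2,numpy as np
from cell import eyes,ctrl
def ray(d,p):
    f=d["color"].shape[0]/2/np.tan(np.radians(d["fovy"]/2)); M=np.array(d["world_from_camera"])
    p=np.atleast_2d(p).astype(float)
    v=np.c_[(p[:,0]-d["cx"])/f,-(p[:,1]-d["cy"])/f,-np.ones(len(p))]@M[:3,:3].T
    return M[:3,3],v
def onz(d,p,z):
    o,v=ray(d,p); return (o+v*((z-o[2])/v[:,2])[:,None])[:,:2]
def tri(a,p,b,q):
    A=np.zeros((3,3));B=np.zeros(3);L=[]
    for d,x in((a,p),(b,q)):
        o,v=ray(d,x);v=v[0]/np.linalg.norm(v[0]);P=np.eye(3)-np.outer(v,v);A+=P;B+=P@o;L.append((o,P))
    X=np.linalg.solve(A,B); return X,[round(float(np.linalg.norm(P@(X-o))),2) for o,P in L]
def blobs(m,near,amin=15):
    c,_=cv2.findContours(m.astype(np.uint8),cv2.RETR_LIST,cv2.CHAIN_APPROX_NONE)
    c=[k for k in c if cv2.contourArea(k)>=amin]
    return min(c,key=lambda k:np.linalg.norm(k[:,0].mean(0)-near)) if c else None
E
python3 - <<'E'
from h import *
t=eyes.get_image("top");s=eyes.get_image("scene")
np.set_printoptions(precision=1,suppress=True)
for n,d,so,bu,cy in(("top",t,(248.6,215),(253.8,187.8),(338.4,207)),("scene",s,(235.6,207.8),(260.8,189.5),(311.6,261.2))):
    g=cv2.cvtColor(d["color"],cv2.COLOR_BGR2GRAY)
    g=cv2.resize(g,None,fx=4,fy=4,interpolation=cv2.INTER_CUBIC)
    up=lambda p:(np.array(p)+.5)*4-.5; dn=lambda p:(np.array(p)+.5)/4-.5
    k=blobs(g<165,up(so),200); e=cv2.fitEllipse(k); P=dn(e[0]); print(n,"sock",P,np.array(e[1])/4,onz(d,P,24))
    w=onz(d,dn(k[:,0]),24);print("  circle",cv2.minEnclosingCircle(w.astype(np.float32)))
    k=blobs(g<75,up(bu),100); e=cv2.fitEllipse(k); P=dn(e[0]); print(n,"but",P,np.array(e[1])/4,onz(d,P,62))
    print(n,"cyl top guess",onz(d,cy,42))
    so_,bu_=(P,P)
print("sock tri",tri(t,(248.6,215),s,(235.6,207.8)));print("but",tri(t,(253.8,187.8),s,(260.8,189.3)));print("cyl",tri(t,(338.4,207),s,(311.6,261.2)))
# cover top corners in both views: from zoom
c=lambda u,v,x,y:(x+(u+.5)/5-.5,y+(v+.5)/5-.5)
for q in((125,140),(250,160),(222,303),(90,282)): print("cov top",onz(t,c(*q,215,170),24))
for q in((62,178),(196,122),(262,208),(112,263)): print("cov sc",onz(s,c(*q,205,170),24))
for q in((150,26),(268,43),(245,157),(133,137)): print("house top",onz(t,c(*q,215,170),46))
for q in((212,102),(300,70),(358,145),(263,180)): print("house sc",onz(s,c(*q,205,170),46))
E
```

```text
top sock [248.6 215.1] [12.1 13.4] [[480.7 190. ]]
  circle ((480.79168701171875, 189.9679718017578), 19.198400497436523)
top but [253.8 187.7] [8.6 9.2] [[552.8 179.4]]
top cyl top guess [[515.9 -61.6]]
scene sock [235.4 207.9] [10.6 15.2] [[479.9 189.1]]
  circle ((480.069091796875, 189.50411987304688), 20.520549774169922)
scene but [260.8 190.9] [ 9.8 10.5] [[548.9 172.1]]
scene cyl top guess [[519.  -62.6]]
sock tri (array([481.1, 190.1,  22.9]), [0.14, 0.14])
but (array([553.6, 179.2,  59.6]), [0.59, 0.59])
cyl (array([517.1, -62.3,  42.7]), [1.53, 1.53])
cov top [[529.7 219.2]]
cov top [[522.3 146.9]]
cov top [[439.2 158. ]]
cov top [[446.7 233.3]]
cov sc [[445.5 225. ]]
cov sc [[528.3 220.4]]
cov sc [[519.8 147.2]]
cov sc [[434.6 159. ]]
house top [[592.3 208.3]]
house top [[586.4 140.6]]
house top [[519.7 149.9]]
house top [[527.4 213.6]]
house sc [[531.  209.3]]
house sc [[585.4 203.1]]
house sc [[575.3 138.8]]
house sc [[519.  146.2]]
```

```bash
cat >> h.py <<'E'
def to(x,y,z,yawdeg=None):
    s=ctrl.read_state();p=s["eef_pos"];R=cv2.Rodrigues(np.zeros(3))[0]
    from scipy.spatial.transform import Rotation as Q
    r=Q.from_euler("xyz",s["tool_rot"]);d=r.inv().apply(np.array([x,y,z])-p)
    print("clk",round(s["clock"],2),"pos",p.round(2),"rot",np.degrees(s["tool_rot"]).round(2),"F",s["force"].round(2),"w",round(s["width"],1),"q",s["qpos"].round(2))
    print("shift frac",(d/300).round(4),"mm",d.round(2))
    if yawdeg is not None:
        a=(np.degrees(s["tool_rot"][2])-yawdeg+180)%360-180; print("twist frac",round(a/180,4),"deg",round(a,2))
E
python3 - <<'E'
from h import *
t=eyes.get_image("top");s=eyes.get_image("scene")
c=lambda u,v,x,y:(x+(u+.5)/5-.5,y+(v+.5)/5-.5)
print("vial",onz(t,c(268,42,300,165),70),onz(s,c(365,50,280,235),70), "loupe",onz(t,(300,168),33))
to(554.5,179.3,90,172)
E
```

```text
vial [[609.81569328 -95.87737733]] [[609.29015107 -94.77450298]] loupe [[625.386298    50.51421013]]
clk 0.3 pos [219.59 611.58 242.  ] rot [-179.96   -0.    160.25] F [-0.7  -0.07 -0.75] w 85.0 q [-1.29  0.63  0.04  1.52 -0.03  1.   -0.02]
shift frac [-1.5377 -0.9785  0.5073] mm [-461.3  -293.56  152.18]
twist frac -0.0653 deg -11.75
```

Call:
carry_out:
  moves:
    - {"twist": -0.0325,"fingers": 0}
    - {"twist": -0.033,"fingers": 0}
    - {"tx": -0.13,"ty": -0.127,"tz": 0.03,"fingers": 0}
    - {"tx": -0.13,"ty": -0.127,"tz": 0.03,"fingers": 0}
    - {"tx": -0.13,"ty": -0.127,"tz": 0.03,"fingers": 0}
    - {"tx": -0.13,"ty": -0.127,"tz": 0.03,"fingers": 0}
    - {"tx": -0.13,"ty": -0.127,"tz": 0.03,"fingers": 0}
    - {"tx": -0.13,"ty": -0.127,"tz": 0.03,"fingers": 0}
    - {"tx": -0.13,"ty": -0.127,"tz": 0.03,"fingers": 0}
    - {"tx": -0.13,"ty": -0.127,"tz": 0.03,"fingers": 0}
    - {"tx": -0.13,"ty": -0.127,"tz": 0.03,"fingers": 0}
    - {"fingers": 0}

```text
validation failed for argument at $.mo...
```

Run:
```python
from h import *
to(554.5,179.3,77,172)
```

```text
clk 0.3 pos [219.59 611.58 242.  ] rot [-179.96   -0.    160.25] F [-0.7  -0.07 -0.75] w 85.0 q [-1.29  0.63  0.04  1.52 -0.03  1.   -0.02]
shift frac [-1.5377 -0.9785  0.5506] mm [-461.3  -293.55  165.18]
twist frac -0.0653 deg -11.75
```

Call:
carry_out:
  moves:
    - {"tx": 0.0,"ty": 0.0,"tz": 0.0,"twist": -0.0325,"fingers": 0.0}
    - {"tx": 0.0,"ty": 0.0,"tz": 0.0,"twist": -0.033,"fingers": 0.0}
    - {"tx": -0.13,"ty": -0.127,"tz": 0.03,"twist": 0.0,"fingers": 0.0}
    - {"tx": -0.13,"ty": -0.127,"tz": 0.03,"twist": 0.0,"fingers": 0.0}
    - {"tx": -0.13,"ty": -0.127,"tz": 0.03,"twist": 0.0,"fingers": 0.0}
    - {"tx": -0.13,"ty": -0.127,"tz": 0.03,"twist": 0.0,"fingers": 0.0}
    - {"tx": -0.13,"ty": -0.127,"tz": 0.03,"twist": 0.0,"fingers": 0.0}
    - {"tx": -0.13,"ty": -0.127,"tz": 0.03,"twist": 0.0,"fingers": 0.0}
    - {"tx": -0.13,"ty": -0.127,"tz": 0.03,"twist": 0.0,"fingers": 0.0}
    - {"tx": -0.13,"ty": -0.127,"tz": 0.03,"twist": 0.0,"fingers": 0.0}
    - {"tx": -0.13,"ty": -0.127,"tz": 0.03,"twist": 0.0,"fingers": 0.0}
    - {"tx": 0.0,"ty": 0.0,"tz": 0.0,"twist": 0.0,"fingers": 0.0}

```text
clock: 1.8
eef_pos: [522.7, 217.5, 160.6]
tool_rot: [-3.138, 0.001, 2.993]
force: [-1.1, 0.1, 1.2]
width: -0.2
gripper_force: 0.0
```

Run:
```python
from h import *
to(554.5,179.3,77,172)
```

```text
clk 1.8 pos [522.72 217.47 160.61] rot [-1.7981e+02  8.0000e-02  1.7150e+02] F [-1.09  0.13  1.15] w -0.2 q [-0.42  0.61 -0.04  1.84  0.04  0.69  0.94]
shift frac [-0.1232 -0.1092  0.2792] mm [-36.96 -32.77  83.77]
twist frac -0.0028 deg -0.5
```

Call:
carry_out:
  moves:
    - {"tx": -0.0616,"ty": -0.0546,"tz": 0.08,"twist": 0.0,"fingers": 0.0}
    - {"tx": -0.0616,"ty": -0.0546,"tz": 0.1,"twist": -0.003,"fingers": 0.0}
    - {"tx": 0.0,"ty": 0.0,"tz": 0.09,"twist": 0.0,"fingers": 0.0}
    - {"tx": 0.0,"ty": 0.0,"tz": 0.0,"twist": 0.0,"fingers": 0.0}
    - {"tx": 0.0,"ty": 0.0,"tz": 0.0,"twist": 0.0,"fingers": 0.0}

```text
clock: 2.42
eef_pos: [551.9, 187.3, 81.2]
tool_rot: [3.14, 0.001, 3.013]
force: [0.1, 0.5, 0.8]
width: 0.2
gripper_force: 0.0
```

Run:
```python
from h import *
to(554.5,179.3,77,172)
```

```text
clk 2.42 pos [551.93 187.28  81.18] rot [1.7993e+02 4.0000e-02 1.7265e+02] F [0.11 0.53 0.83] w 0.2 q [-0.35  0.75 -0.04  1.84  0.06  0.55  1.02]
shift frac [-0.0119 -0.0253  0.0139] mm [-3.57 -7.59  4.17]
twist frac 0.0036 deg 0.65
```

Call:
carry_out:
  moves:
    - {"tx": -0.0119,"ty": -0.0253,"tz": 0.01,"twist": 0.0,"fingers": 0.0}
    - {"tx": 0.0,"ty": 0.0,"tz": 0.0,"twist": 0.0,"fingers": 0.0}
    - {"tx": 0.0,"ty": 0.0,"tz": 0.0,"twist": 0.0,"fingers": 0.0}

```text
clock: 2.8
eef_pos: [554.6, 178.0, 77.8]
tool_rot: [3.141, 0.001, 3.012]
force: [-0.3, -0.0, -0.2]
width: 0.1
gripper_force: 0.0
```

Call:
carry_out:
  moves:
    - {"tx": 0.0,"ty": 0.0,"tz": 0.0,"twist": 0.0,"fingers": 0.0}

```text
clock: 2.92
eef_pos: [554.4, 178.2, 77.5]
tool_rot: [3.141, 0.0, 3.012]
force: [-0.9, 0.5, -1.0]
width: 0.3
gripper_force: 0.0
```

Call:
carry_out:
  moves:
    - {"tx": 0.0,"ty": 0.0,"tz": 0.01,"twist": 0.0,"fingers": 0.0}
    - {"tx": 0.0,"ty": 0.0,"tz": 0.0,"twist": 0.0,"fingers": 0.0}

```text
clock: 3.18
eef_pos: [554.1, 178.0, 73.9]
tool_rot: [-3.141, -0.001, 3.012]
force: [-0.8, -0.7, 0.1]
width: 0.4
gripper_force: 0.0
```

Call:
carry_out:
  moves:
    - {"tx": 0.0,"ty": 0.0,"tz": 0.01,"twist": 0.0,"fingers": 0.0}
    - {"tx": 0.0,"ty": 0.0,"tz": 0.0,"twist": 0.0,"fingers": 0.0}

```text
clock: 3.42
eef_pos: [554.5, 178.1, 71.4]
tool_rot: [3.141, 0.0, 3.012]
force: [-1.7, 0.4, 2.8]
width: -0.0
gripper_force: 1.5
```

Call:
carry_out:
  moves:
    - {"tx": 0.0,"ty": 0.0,"tz": 0.005,"twist": 0.0,"fingers": 0.0}
    - {"tx": 0.0,"ty": 0.0,"tz": 0.0,"twist": 0.0,"fingers": 0.0}

```text
clock: 3.68
eef_pos: [554.5, 178.1, 69.9]
tool_rot: [3.141, 0.0, 3.012]
force: [-0.3, 0.4, 2.4]
width: -0.1
gripper_force: 1.7
```

Call:
carry_out:
  moves:
    - {"tx": 0.0,"ty": 0.0,"tz": 0.0,"twist": 0.0,"fingers": 0.0}

```text
clock: 3.8
eef_pos: [554.5, 178.1, 69.9]
tool_rot: [3.141, 0.0, 3.012]
force: [-0.5, -0.1, 3.8]
width: 0.0
gripper_force: 1.8
```

Call:
carry_out:
  moves:
    - {"tx": 0.0,"ty": 0.0,"tz": 0.004,"twist": 0.0,"fingers": 0.0}
    - {"tx": 0.0,"ty": 0.0,"tz": 0.0,"twist": 0.0,"fingers": 0.0}

```text
clock: 4.05
eef_pos: [554.5, 178.1, 68.6]
tool_rot: [3.141, 0.0, 3.012]
force: [-1.2, 1.0, 3.0]
width: 0.3
gripper_force: 1.8
```

Call:
carry_out:
  moves:
    - {"tx": 0.0,"ty": 0.0,"tz": 0.0,"twist": 0.0,"fingers": 0.0}

```text
clock: 4.18
eef_pos: [554.5, 178.0, 68.6]
tool_rot: [3.141, 0.0, 3.012]
force: [-0.2, 0.2, 3.3]
width: 0.1
gripper_force: 1.8
```

Call:
carry_out:
  moves:
    - {"tx": 0.0,"ty": 0.0,"tz": 0.01,"twist": 0.0,"fingers": 0.0}
    - {"tx": 0.0,"ty": 0.0,"tz": 0.0,"twist": 0.0,"fingers": 0.0}

```text
clock: 4.42
eef_pos: [554.5, 178.1, 65.5]
tool_rot: [3.141, 0.0, 3.012]
force: [0.2, -0.6, 4.3]
width: 0.0
gripper_force: 2.1
```

Call:
carry_out:
  moves:
    - {"tx": 0.0,"ty": 0.0,"tz": 0.01,"twist": 0.0,"fingers": 0.0}
    - {"tx": 0.0,"ty": 0.0,"tz": 0.0,"twist": 0.0,"fingers": 0.0}

```text
clock: 4.68
eef_pos: [554.5, 178.1, 62.6]
tool_rot: [3.141, 0.0, 3.012]
force: [-0.6, 0.8, 5.2]
width: 0.1
gripper_force: 2.4
```

Call:
carry_out:
  moves:
    - {"tx": 0.0,"ty": 0.0,"tz": 0.005,"twist": 0.0,"fingers": 0.0}
    - {"tx": 0.0,"ty": 0.0,"tz": 0.0,"twist": 0.0,"fingers": 0.0}

```text
clock: 4.92
eef_pos: [554.5, 178.1, 61.2]
tool_rot: [3.141, 0.0, 3.012]
force: [-0.6, 0.5, 4.3]
width: 0.2
gripper_force: 2.5
```

Force has risen steadily with no jump, so the catches were thrown. I'll press on to the stop.

Call:
carry_out:
  moves:
    - {"tx": 0.0,"ty": 0.0,"tz": 0.004,"twist": 0.0,"fingers": 0.0}
    - {"tx": 0.0,"ty": 0.0,"tz": 0.0,"twist": 0.0,"fingers": 0.0}

```text
clock: 5.18
eef_pos: [554.5, 178.1, 60.6]
tool_rot: [3.141, 0.0, 3.012]
force: [-1.6, -0.2, 10.6]
width: -0.3
gripper_force: 4.9
```

Call:
carry_out:
  moves:
    - {"tx": 0.0,"ty": 0.0,"tz": 0.002,"twist": 0.0,"fingers": 0.0}
    - {"tx": 0.0,"ty": 0.0,"tz": 0.0,"twist": 0.0,"fingers": 0.0}

```text
clock: 5.42
eef_pos: [554.5, 178.0, 60.5]
tool_rot: [3.141, 0.0, 3.012]
force: [-2.2, -0.4, 13.6]
width: -0.1
gripper_force: 6.7
```

Call:
carry_out:
  moves:
    - {"tx": 0.0,"ty": 0.0,"tz": -0.05,"twist": 0.0,"fingers": 0.0}
    - {"tx": 0.0,"ty": 0.0,"tz": 0.0,"twist": 0.0,"fingers": 0.0}
    - {"tx": 0.0,"ty": 0.0,"tz": 0.018,"twist": 0.0,"fingers": 0.0}
    - {"tx": 0.0,"ty": 0.0,"tz": 0.0,"twist": 0.0,"fingers": 0.0}
    - {"tx": 0.0,"ty": 0.0,"tz": 0.0,"twist": 0.0,"fingers": 0.0}

```text
clock: 6.05
eef_pos: [553.8, 177.7, 68.3]
tool_rot: [-3.141, -0.001, 3.012]
force: [-0.0, -0.3, 0.5]
width: -0.1
gripper_force: 0.2
```

Call:
carry_out:
  moves:
    - {"tx": 0.0,"ty": 0.0,"tz": 0.0,"twist": 0.0,"fingers": 0.0}

```text
clock: 6.18
eef_pos: [554.0, 177.8, 68.6]
tool_rot: [-3.141, -0.001, 3.012]
force: [0.7, 0.1, 0.2]
width: 0.3
gripper_force: 0.2
```

Call:
carry_out:
  moves:
    - {"tx": 0.0,"ty": 0.0,"tz": -0.12,"twist": 0.0,"fingers": 0.0}
    - {"tx": 0.0,"ty": 0.0,"tz": -0.12,"twist": 0.0,"fingers": 0.6}
    - {"tx": 0.003,"ty": -0.162,"tz": 0.0,"twist": 0.0,"fingers": 0.6}
    - {"tx": 0.003,"ty": -0.162,"tz": 0.0,"twist": 0.0,"fingers": 0.6}
    - {"tx": 0.003,"ty": -0.162,"tz": 0.0,"twist": 0.0,"fingers": 0.6}
    - {"tx": 0.0,"ty": -0.162,"tz": 0.0,"twist": 0.0,"fingers": 0.6}
    - {"tx": 0.0,"ty": -0.162,"tz": 0.0,"twist": 0.0,"fingers": 0.6}

```text
clock: 7.05
eef_pos: [520.0, -64.0, 141.0]
tool_rot: [3.141, 0.0, 3.012]
force: [1.3, -0.1, -0.1]
width: 51.2
gripper_force: 0.0
```

Call:
carry_out:
  moves:
    - {"tx": 0.0,"ty": 0.0,"tz": 0.0,"twist": 0.05,"fingers": 0.6}
    - {"tx": 0.0,"ty": 0.0,"tz": 0.0,"twist": 0.05,"fingers": 0.6}
    - {"tx": 0.0,"ty": 0.0,"tz": 0.0,"twist": 0.05,"fingers": 0.6}
    - {"tx": 0.0,"ty": 0.0,"tz": 0.0,"twist": 0.05,"fingers": 0.6}
    - {"tx": 0.0,"ty": 0.0,"tz": 0.0,"twist": 0.05,"fingers": 0.6}
    - {"tx": 0.0,"ty": 0.0,"tz": 0.0,"twist": 0.05,"fingers": 0.6}
    - {"tx": 0.0,"ty": 0.0,"tz": 0.0,"twist": 0.05,"fingers": 0.6}
    - {"tx": 0.0,"ty": 0.0,"tz": 0.0,"twist": 0.05,"fingers": 0.6}
    - {"tx": 0.0,"ty": 0.0,"tz": 0.0,"twist": 0.05,"fingers": 0.6}
    - {"tx": 0.0,"ty": 0.0,"tz": 0.0,"twist": 0.05,"fingers": 0.6}
    - {"tx": 0.0,"ty": 0.0,"tz": 0.0,"twist": 0.0,"fingers": 0.6}
    - {"tx": 0.0,"ty": 0.0,"tz": 0.0,"twist": 0.0,"fingers": 0.6}

```text
clock: 8.55
eef_pos: [520.3, -62.5, 140.9]
tool_rot: [-3.141, -0.0, 1.444]
force: [0.4, -0.1, 0.5]
width: 51.2
gripper_force: 0.0
```

Run:
```python
from h import *
to(517.5,-62,34,82)
```

```text
clk 8.55 pos [520.28 -62.49 140.87] rot [-1.7999e+02 -1.0000e-02  8.2740e+01] F [ 0.41 -0.11  0.51] w 51.2 q [-0.17  0.62  0.36  1.97 -0.37  0.61  0.3 ]
shift frac [ 0.0004 -0.0094  0.3562] mm [  0.12  -2.81 106.87]
twist frac 0.0041 deg 0.74
```

Call:
carry_out:
  moves:
    - {"tx": 0.0,"ty": -0.0094,"tz": 0.15,"twist": 0.004,"fingers": 0.6}
    - {"tx": 0.0,"ty": 0.0,"tz": 0.15,"twist": 0.0,"fingers": 0.6}
    - {"tx": 0.0,"ty": 0.0,"tz": 0.056,"twist": 0.0,"fingers": 0.6}
    - {"tx": 0.0,"ty": 0.0,"tz": 0.0,"twist": 0.0,"fingers": 0.6}
    - {"tx": 0.0,"ty": 0.0,"tz": 0.0,"twist": 0.0,"fingers": 0.5}
    - {"tx": 0.0,"ty": 0.0,"tz": 0.0,"twist": 0.0,"fingers": 0.42}
    - {"tx": 0.0,"ty": 0.0,"tz": 0.0,"twist": 0.0,"fingers": 0.36}
    - {"tx": 0.0,"ty": 0.0,"tz": 0.0,"twist": 0.0,"fingers": 0.3}
    - {"tx": 0.0,"ty": 0.0,"tz": 0.0,"twist": 0.0,"fingers": 0.3}
    - {"tx": 0.0,"ty": 0.0,"tz": 0.0,"twist": 0.0,"fingers": 0.3}

```text
clock: 9.8
eef_pos: [518.2, -62.2, 35.2]
tool_rot: [3.14, -0.0, 1.429]
force: [0.4, -0.0, 8.0]
width: 26.9
gripper_force: 56.2
```

Run:
```python
from h import *
to(517.5,-62,34,82)
for n in("scene","top"):
    d=eyes.get_image(n); x,y=(280,235) if n=="scene" else (300,165)
    i=cv2.resize(d["color"][y:y+60,x:x+80],(400,300),interpolation=cv2.INTER_CUBIC); I=i if n=="scene" else np.hstack([I,i])
cv2.imwrite("pics/grasp1.png",I)
```

```text
clk 9.8 pos [518.23 -62.24  35.19] rot [ 1.799e+02 -2.000e-02  8.186e+01] F [ 0.37 -0.05  8.  ] w 26.9 q [-0.09  0.8   0.23  2.03 -0.47  0.37  0.38]
shift frac [ 0.0005 -0.0025  0.0039] mm [ 0.14 -0.75  1.18]
twist frac -0.0008 deg -0.14
```

View pics/grasp1.png

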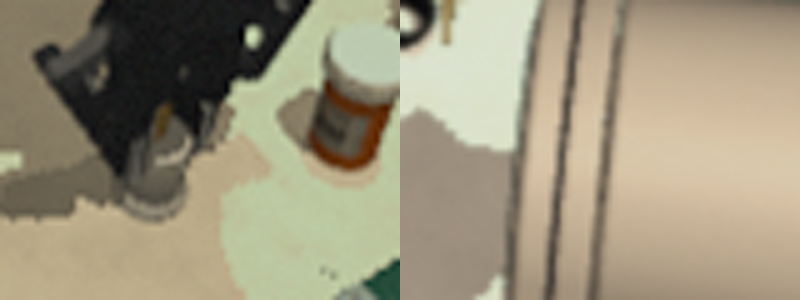

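The cylinder is between the pads and upright, with the tail-piece visible at crop (165,120). I'll open, turn back to yaw 172° and grasp again.

Call:
carry_out:
  moves:
    - {"tx": 0.0,"ty": 0.0,"tz": 0.0,"twist": 0.0,"fingers": 0.6}
    - {"tx": 0.0,"ty": 0.0,"tz": 0.0,"twist": 0.0,"fingers": 0.6}
    - {"tx": 0.0,"ty": 0.0,"tz": 0.0,"twist": -0.05,"fingers": 0.6}
    - {"tx": 0.0,"ty": 0.0,"tz": 0.0,"twist": -0.05,"fingers": 0.6}
    - {"tx": 0.0,"ty": 0.0,"tz": 0.0,"twist": -0.05,"fingers": 0.6}
    - {"tx": 0.0,"ty": 0.0,"tz": 0.0,"twist": -0.05,"fingers": 0.6}
    - {"tx": 0.0,"ty": 0.0,"tz": 0.0,"twist": -0.05,"fingers": 0.6}
    - {"tx": 0.0,"ty": 0.0,"tz": 0.0,"twist": -0.05,"fingers": 0.6}
    - {"tx": 0.0,"ty": 0.0,"tz": 0.0,"twist": -0.05,"fingers": 0.6}
    - {"tx": 0.0,"ty": 0.0,"tz": 0.0,"twist": -0.05,"fingers": 0.6}
    - {"tx": 0.0,"ty": 0.0,"tz": 0.0,"twist": -0.05,"fingers": 0.6}
    - {"tx": 0.0,"ty": 0.0,"tz": 0.0,"twist": -0.05,"fingers": 0.6}

```text
clock: 11.4
eef_pos: [517.4, -62.3, 34.0]
tool_rot: [-3.141, -0.0, 3.005]
force: [-0.4, 0.1, 0.2]
width: 50.9
gripper_force: 0.0
```

Call:
carry_out:
  moves:
    - {"tx": 0.0,"ty": 0.0,"tz": 0.0,"twist": 0.0,"fingers": 0.6}
    - {"tx": 0.0,"ty": 0.0,"tz": 0.0,"twist": 0.0,"fingers": 0.6}

```text
clock: 11.65
eef_pos: [517.4, -62.3, 34.0]
tool_rot: [-3.142, -0.0, 2.997]
force: [-0.5, 0.1, 0.3]
width: 51.5
gripper_force: 0.0
```

Run:
```python
from h import *
to(518.2,-62.2,34.5,172)
```

```text
clk 11.65 pos [517.43 -62.34  34.02] rot [-1.800e+02 -1.000e-02  1.717e+02] F [-0.52  0.13  0.3 ] w 51.5 q [ 0.13  0.78 -0.09  2.02  0.19  0.35  1.31]
shift frac [-0.0025  0.0008 -0.0016] mm [-0.74  0.25 -0.48]
twist frac -0.0017 deg -0.3
```

Call:
carry_out:
  moves:
    - {"tx": -0.0025,"ty": 0.0,"tz": 0.0,"twist": -0.0017,"fingers": 0.5}
    - {"tx": 0.0,"ty": 0.0,"tz": 0.0,"twist": 0.0,"fingers": 0.42}
    - {"tx": 0.0,"ty": 0.0,"tz": 0.0,"twist": 0.0,"fingers": 0.36}
    - {"tx": 0.0,"ty": 0.0,"tz": 0.0,"twist": 0.0,"fingers": 0.2}
    - {"tx": 0.0,"ty": 0.0,"tz": 0.0,"twist": 0.0,"fingers": 0.2}
    - {"tx": 0.0,"ty": 0.0,"tz": 0.0,"twist": 0.0,"fingers": 0.2}

```text
clock: 12.4
eef_pos: [518.2, -62.7, 34.4]
tool_rot: [-3.141, 0.0, 3.004]
force: [-0.7, -1.9, 5.4]
width: 26.8
gripper_force: 58.8
```

Call:
carry_out:
  moves:
    - {"tx": 0.0,"ty": 0.0,"tz": -0.1,"twist": 0.0,"fingers": 0.2}
    - {"tx": 0.0,"ty": 0.0,"tz": -0.1,"twist": 0.0,"fingers": 0.2}
    - {"tx": 0.0,"ty": 0.0,"tz": 0.0,"twist": 0.0,"fingers": 0.2}

```text
clock: 12.78
eef_pos: [519.7, -62.3, 95.6]
tool_rot: [3.141, 0.004, 3.005]
force: [-0.7, 1.0, -0.8]
width: 26.6
gripper_force: 59.1
```

Run:
```python
from h import *
to(480.8,189.6,95,172)
```

```text
clk 12.78 pos [519.71 -62.26  95.65] rot [179.96   0.23 172.16] F [-0.73  1.   -0.77] w 26.6 q [ 0.15  0.67 -0.13  2.    0.17  0.48  1.33]
shift frac [0.2431 0.814  0.0017] mm [ 72.92 244.19   0.51]
twist frac 0.0009 deg 0.16
```

Call:
carry_out:
  moves:
    - {"tx": 0.0486,"ty": 0.1628,"tz": 0.0,"twist": 0.0,"fingers": 0.2}
    - {"tx": 0.0486,"ty": 0.1628,"tz": 0.0,"twist": 0.0,"fingers": 0.2}
    - {"tx": 0.0486,"ty": 0.1628,"tz": 0.0,"twist": 0.0,"fingers": 0.2}
    - {"tx": 0.0486,"ty": 0.1628,"tz": 0.0,"twist": 0.0,"fingers": 0.2}
    - {"tx": 0.0486,"ty": 0.1628,"tz": 0.0,"twist": 0.0,"fingers": 0.2}
    - {"tx": 0.0,"ty": 0.0,"tz": 0.0,"twist": 0.0,"fingers": 0.2}
    - {"tx": 0.0,"ty": 0.0,"tz": 0.0,"twist": 0.0,"fingers": 0.2}
    - {"tx": 0.0,"ty": 0.0,"tz": 0.0,"twist": 0.0,"fingers": 0.2}

```text
clock: 13.78
eef_pos: [479.4, 187.6, 93.6]
tool_rot: [-3.14, -0.001, 3.002]
force: [0.1, -0.0, -1.5]
width: 26.3
gripper_force: 59.4
```

Run:
```python
from h import *
to(480.8,189.6,64,172)
```

```text
clk 13.78 pos [479.36 187.58  93.57] rot [-1.7992e+02 -4.0000e-02  1.7202e+02] F [ 0.07 -0.01 -1.5 ] w 26.3 q [-0.39  0.67 -0.06  2.02  0.09  0.46  0.92]
shift frac [-0.0039  0.0075  0.0986] mm [-1.17  2.24 29.57]
twist frac 0.0001 deg 0.02
```

Call:
carry_out:
  moves:
    - {"tx": -0.0039,"ty": 0.0075,"tz": 0.06,"twist": 0.0,"fingers": 0.2}
    - {"tx": 0.0,"ty": 0.0,"tz": 0.048,"twist": 0.0,"fingers": 0.2}
    - {"tx": 0.0,"ty": 0.0,"tz": 0.0,"twist": 0.0,"fingers": 0.2}
    - {"tx": 0.0,"ty": 0.0,"tz": 0.0,"twist": 0.0,"fingers": 0.2}

```text
clock: 14.28
eef_pos: [480.7, 191.4, 61.4]
tool_rot: [-3.141, -0.0, 3.005]
force: [0.1, 0.5, -0.7]
width: 26.6
gripper_force: 59.4
```

Run:
```python
from h import *
to(480.8,189.6,58,172)
for n in("scene","top"):
    d=eyes.get_image(n); x,y=(205,160) if n=="scene" else (215,170)
    i=cv2.resize(d["color"][y:y+60,x:x+80],(400,300),interpolation=cv2.INTER_CUBIC); I=i if n=="scene" else np.hstack([I,i])
cv2.imwrite("pics/mouth1.png",I)
```

```text
clk 14.28 pos [480.71 191.43  61.43] rot [-1.7999e+02 -3.0000e-02  1.7215e+02] F [ 0.07  0.52 -0.68] w 26.6 q [-0.4   0.73 -0.05  2.02  0.09  0.39  0.91]
shift frac [-0.0011 -0.006   0.0114] mm [-0.34 -1.8   3.43]
twist frac 0.0008 deg 0.15
```

View pics/mouth1.png

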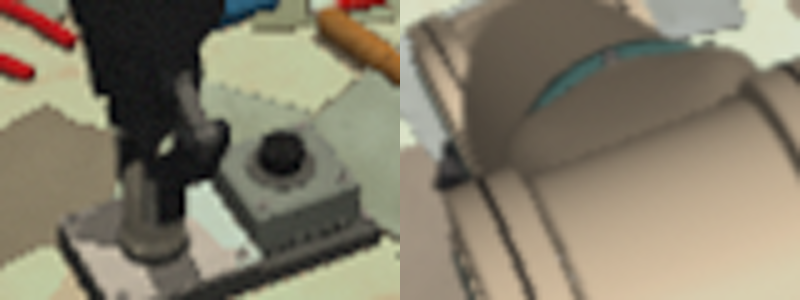

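The scene view shows the cylinder's rim right at the socket mouth, around crop (155,245), so I'll lower it in steps.

Call:
carry_out:
  moves:
    - {"tx": -0.0011,"ty": -0.006,"tz": 0.0,"twist": 0.0,"fingers": 0.2}
    - {"tx": 0.0,"ty": 0.0,"tz": 0.01,"twist": 0.0,"fingers": 0.2}
    - {"tx": 0.0,"ty": 0.0,"tz": 0.007,"twist": 0.0,"fingers": 0.2}

```text
clock: 14.75
eef_pos: [480.9, 189.7, 56.5]
tool_rot: [3.142, 0.0, 3.005]
force: [0.1, -0.0, -1.6]
width: 26.7
gripper_force: 59.4
```

Call:
carry_out:
  moves:
    - {"tx": 0.0,"ty": 0.0,"tz": 0.007,"twist": 0.0,"fingers": 0.2}
    - {"tx": 0.0,"ty": 0.0,"tz": 0.0,"twist": 0.0,"fingers": 0.2}

```text
clock: 15.0
eef_pos: [480.7, 189.7, 54.3]
tool_rot: [-3.141, -0.0, 3.005]
force: [0.2, -0.9, -1.1]
width: 26.8
gripper_force: 59.4
```

Call:
carry_out:
  moves:
    - {"tx": 0.0,"ty": 0.0,"tz": 0.007,"twist": 0.0,"fingers": 0.2}
    - {"tx": 0.0,"ty": 0.0,"tz": 0.0,"twist": 0.0,"fingers": 0.2}

```text
clock: 15.25
eef_pos: [480.8, 189.7, 52.3]
tool_rot: [-3.141, -0.0, 3.005]
force: [-0.3, 0.5, -0.9]
width: 26.9
gripper_force: 59.4
```

Call:
carry_out:
  moves:
    - {"tx": 0.0,"ty": 0.0,"tz": 0.01,"twist": 0.0,"fingers": 0.2}
    - {"tx": 0.0,"ty": 0.0,"tz": 0.0,"twist": 0.0,"fingers": 0.2}

```text
clock: 15.5
eef_pos: [480.7, 189.6, 49.2]
tool_rot: [-3.141, -0.0, 3.005]
force: [-0.9, -0.4, -0.7]
width: 26.7
gripper_force: 59.4
```

Call:
carry_out:
  moves:
    - {"tx": 0.0,"ty": 0.0,"tz": 0.007,"twist": 0.0,"fingers": 0.2}
    - {"tx": 0.0,"ty": 0.0,"tz": 0.0,"twist": 0.0,"fingers": 0.2}

```text
clock: 15.75
eef_pos: [480.8, 189.7, 47.2]
tool_rot: [-3.141, -0.0, 3.005]
force: [-0.9, -0.2, -1.4]
width: 26.6
gripper_force: 59.4
```

Call:
carry_out:
  moves:
    - {"tx": 0.0,"ty": 0.0,"tz": 0.007,"twist": 0.0,"fingers": 0.2}
    - {"tx": 0.0,"ty": 0.0,"tz": 0.0,"twist": 0.0,"fingers": 0.2}

```text
clock: 16.0
eef_pos: [480.8, 189.7, 45.0]
tool_rot: [-3.141, -0.0, 3.005]
force: [-0.5, -0.4, -0.7]
width: 26.7
gripper_force: 59.4
```

Call:
carry_out:
  moves:
    - {"tx": 0.0,"ty": 0.0,"tz": 0.005,"twist": 0.0,"fingers": 0.2}
    - {"tx": 0.0,"ty": 0.0,"tz": 0.0,"twist": 0.0,"fingers": 0.2}

```text
clock: 16.25
eef_pos: [480.8, 189.7, 43.6]
tool_rot: [-3.141, -0.0, 3.005]
force: [0.2, -0.4, -1.1]
width: 26.9
gripper_force: 59.4
```

Call:
carry_out:
  moves:
    - {"tx": 0.0,"ty": 0.0,"tz": 0.005,"twist": 0.0,"fingers": 0.2}
    - {"tx": 0.0,"ty": 0.0,"tz": 0.0,"twist": 0.0,"fingers": 0.2}

```text
clock: 16.5
eef_pos: [480.8, 189.7, 42.1]
tool_rot: [-3.141, -0.0, 3.005]
force: [0.4, -0.1, -1.1]
width: 26.8
gripper_force: 59.4
```

Call:
carry_out:
  moves:
    - {"tx": 0.0,"ty": 0.0,"tz": 0.004,"twist": 0.0,"fingers": 0.2}
    - {"tx": 0.0,"ty": 0.0,"tz": 0.0,"twist": 0.0,"fingers": 0.2}

```text
clock: 16.75
eef_pos: [480.8, 189.7, 40.9]
tool_rot: [-3.142, -0.0, 3.005]
force: [-0.6, -0.3, -1.2]
width: 26.6
gripper_force: 59.4
```

Call:
carry_out:
  moves:
    - {"tx": 0.0,"ty": 0.0,"tz": 0.003,"twist": 0.0,"fingers": 0.2}
    - {"tx": 0.0,"ty": 0.0,"tz": 0.0,"twist": 0.0,"fingers": 0.2}

```text
clock: 17.0
eef_pos: [480.9, 189.7, 40.5]
tool_rot: [3.141, 0.0, 3.005]
force: [-1.1, -0.3, 3.4]
width: 26.8
gripper_force: 60.0
```

Call:
carry_out:
  moves:
    - {"tx": 0.0,"ty": 0.0,"tz": 0.0,"twist": 0.0,"fingers": 0.4}
    - {"tx": 0.0,"ty": 0.0,"tz": 0.0,"twist": 0.0,"fingers": 0.6}
    - {"tx": 0.0,"ty": 0.0,"tz": 0.0,"twist": 0.0,"fingers": 0.6}
    - {"tx": 0.0,"ty": 0.0,"tz": -0.1,"twist": 0.0,"fingers": 0.6}
    - {"tx": 0.0,"ty": 0.0,"tz": -0.1,"twist": 0.0,"fingers": 0.6}
    - {"tx": -0.124,"ty": 0.0,"tz": 0.0,"twist": 0.0,"fingers": 0.0}
    - {"tx": -0.124,"ty": 0.0,"tz": 0.0,"twist": 0.0,"fingers": 0.0}
    - {"tx": 0.0,"ty": 0.0,"tz": 0.0,"twist": 0.0,"fingers": 0.0}
    - {"tx": 0.0,"ty": 0.0,"tz": 0.0,"twist": 0.0,"fingers": 0.0}
    - {"tx": 0.0,"ty": 0.0,"tz": 0.0,"twist": 0.0,"fingers": 0.0}

```text
clock: 18.25
eef_pos: [553.2, 179.9, 99.9]
tool_rot: [-3.141, -0.002, 3.006]
force: [0.5, 0.4, 0.3]
width: -0.1
gripper_force: 0.0
```

Run:
```python
from h import *
to(555,179.3,76,172)
d=eyes.get_image("scene"); x,y=205,160
cv2.imwrite("pics/home1.png",cv2.resize(d["color"][y:y+75,x:x+100],(800,600),interpolation=cv2.INTER_CUBIC))
```

```text
clk 18.25 pos [553.25 179.94  99.86] rot [-1.7998e+02 -9.0000e-02  1.7222e+02] F [0.51 0.44 0.27] w -0.1 q [-0.31  0.72 -0.08  1.83  0.09  0.6   0.99]
shift frac [-0.0062 -0.0013  0.0795] mm [-1.86 -0.39 23.86]
twist frac 0.0012 deg 0.22
```

View pics/home1.png

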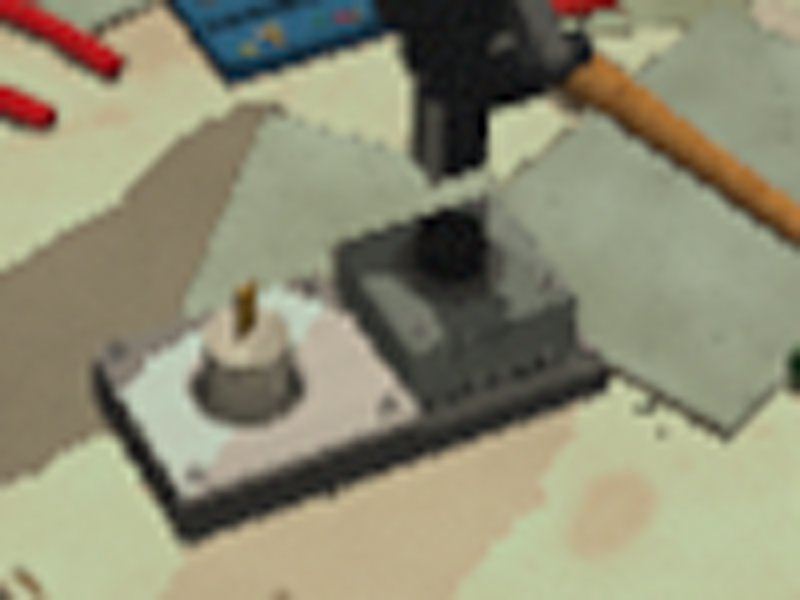

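The cylinder stands upright and home in the socket at crop (247,360), and the button at (450,245) lies under the fingers. Next I press the button.

Call:
carry_out:
  moves:
    - {"tx": -0.004,"ty": -0.001,"tz": 0.0795,"twist": 0.0,"fingers": 0.0}
    - {"tx": 0.0,"ty": 0.0,"tz": 0.025,"twist": 0.0,"fingers": 0.0}
    - {"tx": 0.0,"ty": 0.0,"tz": 0.0,"twist": 0.0,"fingers": 0.0}
    - {"tx": 0.0,"ty": 0.0,"tz": 0.0,"twist": 0.0,"fingers": 0.0}

```text
clock: 18.8
eef_pos: [555.8, 179.3, 69.3]
tool_rot: [3.141, 0.0, 3.005]
force: [0.4, -0.0, 0.9]
width: -0.2
gripper_force: 0.2
```

Call:
carry_out:
  moves:
    - {"tx": 0.0,"ty": 0.0,"tz": 0.013,"twist": 0.0,"fingers": 0.0}
    - {"tx": 0.0,"ty": 0.0,"tz": 0.0,"twist": 0.0,"fingers": 0.0}

```text
clock: 19.05
eef_pos: [556.2, 179.4, 65.4]
tool_rot: [3.141, 0.001, 3.005]
force: [0.3, -0.2, 4.3]
width: -0.0
gripper_force: 2.1
```

Call:
carry_out:
  moves:
    - {"tx": 0.0,"ty": 0.0,"tz": 0.009,"twist": 0.0,"fingers": 0.0}
    - {"tx": 0.0,"ty": 0.0,"tz": 0.0,"twist": 0.0,"fingers": 0.0}

```text
clock: 19.3
eef_pos: [556.3, 179.4, 62.7]
tool_rot: [3.141, 0.001, 3.005]
force: [-0.8, 0.7, 4.9]
width: 0.0
gripper_force: 2.4
```

Loose at 3.7 mm and stiff below, so the catches were withdrawn as expected. I'll press to the stop.

Call:
carry_out:
  moves:
    - {"tx": 0.0,"ty": 0.0,"tz": 0.007,"twist": 0.0,"fingers": 0.0}
    - {"tx": 0.0,"ty": 0.0,"tz": 0.0,"twist": 0.0,"fingers": 0.0}

```text
clock: 19.55
eef_pos: [556.2, 179.4, 60.8]
tool_rot: [3.141, 0.001, 3.005]
force: [-0.7, -0.6, 6.3]
width: -0.1
gripper_force: 3.2
```

Call:
carry_out:
  moves:
    - {"tx": 0.0,"ty": 0.0,"tz": 0.004,"twist": 0.0,"fingers": 0.0}
    - {"tx": 0.0,"ty": 0.0,"tz": 0.0,"twist": 0.0,"fingers": 0.0}

```text
clock: 19.8
eef_pos: [556.3, 179.4, 60.5]
tool_rot: [3.141, 0.001, 3.005]
force: [-2.2, -0.9, 13.4]
width: -0.3
gripper_force: 6.9
```

Stop reached at 13 N. I'll let it up, then feel it again.

Call:
carry_out:
  moves:
    - {"tx": 0.0,"ty": 0.0,"tz": -0.05,"twist": 0.0,"fingers": 0.0}
    - {"tx": 0.0,"ty": 0.0,"tz": 0.0,"twist": 0.0,"fingers": 0.0}
    - {"tx": 0.0,"ty": 0.0,"tz": 0.018,"twist": 0.0,"fingers": 0.0}
    - {"tx": 0.0,"ty": 0.0,"tz": 0.0,"twist": 0.0,"fingers": 0.0}
    - {"tx": 0.0,"ty": 0.0,"tz": 0.0,"twist": 0.0,"fingers": 0.0}

```text
clock: 20.42
eef_pos: [556.3, 179.2, 68.3]
tool_rot: [3.141, 0.001, 3.005]
force: [1.9, -0.1, 3.6]
width: 0.2
gripper_force: 1.8
```

Call:
carry_out:
  moves:
    - {"tx": 0.0,"ty": 0.0,"tz": 0.0,"twist": 0.0,"fingers": 0.0}

```text
clock: 20.55
eef_pos: [556.2, 179.2, 68.5]
tool_rot: [3.141, 0.001, 3.005]
force: [2.5, -0.4, 3.4]
width: -0.4
gripper_force: 1.8
```

Call:
carry_out:
  moves:
    - {"tx": 0.0,"ty": 0.0,"tz": -0.11,"twist": 0.0,"fingers": 0.0}
    - {"tx": 0.127,"ty": 0.0,"tz": 0.0,"twist": 0.0,"fingers": 0.6}
    - {"tx": 0.127,"ty": 0.0,"tz": 0.0,"twist": 0.0,"fingers": 0.6}
    - {"tx": 0.0,"ty": 0.0,"tz": 0.0,"twist": 0.0,"fingers": 0.6}
    - {"tx": 0.0,"ty": 0.0,"tz": 0.0,"twist": 0.0,"fingers": 0.6}
    - {"tx": 0.0,"ty": 0.0,"tz": 0.0,"twist": 0.0,"fingers": 0.6}
    - {"tx": 0.0,"ty": 0.0,"tz": 0.0,"twist": 0.0,"fingers": 0.6}

```text
clock: 21.42
eef_pos: [480.9, 189.2, 101.3]
tool_rot: [-3.141, 0.0, 3.004]
force: [-0.2, 0.3, -0.3]
width: 51.5
gripper_force: 0.0
```

Run:
```python
from h import *
to(480.8,189.7,42,172)
```

```text
clk 21.43 pos [480.85 189.19 101.25] rot [-1.7999e+02  1.0000e-02  1.7210e+02] F [-0.2   0.31 -0.29] w 51.5 q [-0.38  0.65 -0.07  2.01  0.09  0.48  0.92]
shift frac [0.0004 0.0017 0.1975] mm [ 0.13  0.5  59.25]
twist frac 0.0006 deg 0.1
```

Call:
carry_out:
  moves:
    - {"tx": 0.0,"ty": 0.0017,"tz": 0.1,"twist": 0.0,"fingers": 0.6}
    - {"tx": 0.0,"ty": 0.0,"tz": 0.0975,"twist": 0.0,"fingers": 0.6}
    - {"tx": 0.0,"ty": 0.0,"tz": 0.0,"twist": 0.0,"fingers": 0.6}
    - {"tx": 0.0,"ty": 0.0,"tz": 0.0,"twist": 0.0,"fingers": 0.5}
    - {"tx": 0.0,"ty": 0.0,"tz": 0.0,"twist": 0.0,"fingers": 0.42}
    - {"tx": 0.0,"ty": 0.0,"tz": 0.0,"twist": 0.0,"fingers": 0.36}
    - {"tx": 0.0,"ty": 0.0,"tz": 0.0,"twist": 0.0,"fingers": 0.3}
    - {"tx": 0.0,"ty": 0.0,"tz": 0.0,"twist": 0.0,"fingers": 0.2}
    - {"tx": 0.0,"ty": 0.0,"tz": 0.0,"twist": 0.0,"fingers": 0.2}

```text
clock: 22.55
eef_pos: [480.9, 190.1, 43.3]
tool_rot: [3.141, 0.001, 3.005]
force: [-0.7, -0.8, 7.2]
width: 26.2
gripper_force: 58.6
```

Call:
carry_out:
  moves:
    - {"tx": 0.0,"ty": 0.0,"tz": -0.004,"twist": 0.0,"fingers": 0.2}
    - {"tx": 0.0,"ty": 0.0,"tz": 0.0,"twist": 0.0,"fingers": 0.2}

```text
clock: 22.8
eef_pos: [480.3, 190.1, 43.5]
tool_rot: [3.141, 0.0, 3.005]
force: [0.1, 0.0, -1.0]
width: 26.9
gripper_force: 59.0
```

Call:
carry_out:
  moves:
    - {"tx": 0.0,"ty": 0.0,"tz": -0.003,"twist": 0.0,"fingers": 0.2}
    - {"tx": 0.0,"ty": 0.0,"tz": 0.0,"twist": 0.0,"fingers": 0.2}

```text
clock: 23.05
eef_pos: [480.3, 190.0, 44.3]
tool_rot: [-3.142, -0.0, 3.005]
force: [0.5, 0.1, -1.1]
width: 26.4
gripper_force: 59.0
```

Lifted about 1 mm so far. I'll go on up in small steps until it bears on the catches.

Call:
carry_out:
  moves:
    - {"tx": 0.0,"ty": 0.0,"tz": -0.003,"twist": 0.0,"fingers": 0.2}
    - {"tx": 0.0,"ty": 0.0,"tz": 0.0,"twist": 0.0,"fingers": 0.2}

```text
clock: 23.3
eef_pos: [480.4, 190.0, 45.2]
tool_rot: [3.142, -0.0, 3.005]
force: [0.7, -0.0, -0.8]
width: 26.6
gripper_force: 59.0
```

Call:
carry_out:
  moves:
    - {"tx": 0.0,"ty": 0.0,"tz": -0.002,"twist": 0.0,"fingers": 0.2}
    - {"tx": 0.0,"ty": 0.0,"tz": 0.0,"twist": 0.0,"fingers": 0.2}

```text
clock: 23.55
eef_pos: [480.2, 190.0, 45.5]
tool_rot: [-3.142, -0.0, 3.005]
force: [1.1, 1.2, -5.8]
width: 26.6
gripper_force: 59.5
```

Call:
carry_out:
  moves:
    - {"tx": 0.0,"ty": 0.0,"tz": -0.0015,"twist": 0.0,"fingers": 0.2}
    - {"tx": 0.0,"ty": 0.0,"tz": 0.0,"twist": 0.0,"fingers": 0.2}
    - {"tx": 0.0,"ty": 0.0,"tz": 0.0,"twist": 0.0,"fingers": 0.2}
    - {"tx": 0.0,"ty": 0.0,"tz": 0.0,"twist": 0.0,"fingers": 0.2}

```text
clock: 24.05
eef_pos: [480.1, 190.0, 45.8]
tool_rot: [-3.141, -0.001, 3.005]
force: [1.8, 1.4, -17.7]
width: 26.5
gripper_force: 60.0
```

Call:
carry_out:
  moves:
    - {"tx": 0.0,"ty": 0.0,"tz": 0.005,"twist": 0.0,"fingers": 0.2}
    - {"tx": 0.0,"ty": 0.0,"tz": 0.004,"twist": 0.0,"fingers": 0.2}
    - {"tx": 0.0,"ty": 0.0,"tz": 0.0,"twist": 0.0,"fingers": 0.2}

```text
clock: 24.42
eef_pos: [480.6, 190.0, 44.2]
tool_rot: [3.141, 0.001, 3.005]
force: [-0.2, -0.3, -1.3]
width: 26.4
gripper_force: 61.3
```

Call:
carry_out:
  moves:
    - {"tx": 0.0,"ty": 0.0,"tz": 0.002,"twist": 0.0,"fingers": 0.2}
    - {"tx": 0.0,"ty": 0.0,"tz": 0.0,"twist": 0.0,"fingers": 0.2}

```text
clock: 24.68
eef_pos: [480.6, 190.0, 43.4]
tool_rot: [3.141, 0.001, 3.005]
force: [-0.8, -0.6, 3.1]
width: 26.6
gripper_force: 61.9
```

Call:
carry_out:
  moves:
    - {"tx": 0.0,"ty": 0.0,"tz": 0.001,"twist": 0.0,"fingers": 0.2}
    - {"tx": 0.0,"ty": 0.0,"tz": 0.0,"twist": 0.0,"fingers": 0.2}

```text
clock: 24.92
eef_pos: [480.6, 190.1, 43.3]
tool_rot: [3.141, 0.001, 3.005]
force: [-1.4, -0.1, 7.3]
width: 26.6
gripper_force: 62.3
```

On the floor again. I'll release and withdraw.

Call:
carry_out:
  moves:
    - {"tx": 0.0,"ty": 0.0,"tz": 0.0,"twist": 0.0,"fingers": 0.4}
    - {"tx": 0.0,"ty": 0.0,"tz": 0.0,"twist": 0.0,"fingers": 0.6}
    - {"tx": 0.0,"ty": 0.0,"tz": 0.0,"twist": 0.0,"fingers": 0.6}
    - {"tx": 0.0,"ty": 0.0,"tz": -0.1,"twist": 0.0,"fingers": 0.6}
    - {"tx": 0.0,"ty": 0.0,"tz": -0.15,"twist": 0.0,"fingers": 0.6}
    - {"tx": 0.0,"ty": 0.0,"tz": -0.15,"twist": 0.0,"fingers": 0.6}
    - {"tx": 0.0,"ty": 0.0,"tz": 0.0,"twist": 0.0,"fingers": 0.6}
    - {"tx": 0.0,"ty": 0.0,"tz": 0.0,"twist": 0.0,"fingers": 0.6}

```text
clock: 25.92
eef_pos: [479.9, 189.8, 162.3]
tool_rot: [-3.141, -0.001, 3.005]
force: [-0.2, 0.3, -0.9]
width: 51.2
gripper_force: 0.0
```

Run:
```python
from h import *
d=eyes.get_image("scene"); x,y=205,160
cv2.imwrite("pics/end.png",cv2.resize(d["color"][y:y+75,x:x+100],(800,600),interpolation=cv2.INTER_CUBIC))
to(480,190,170)
```

```text
clk 25.98 pos [479.55 189.64 161.74] rot [-1.7994e+02 -1.0000e-01  1.7216e+02] F [ 0.2  -0.54  0.81] w 51.1 q [-0.37  0.55 -0.08  1.97  0.08  0.63  0.93]
shift frac [-0.0013  0.0014 -0.0275] mm [-0.38  0.41 -8.26]
```

View pics/end.png

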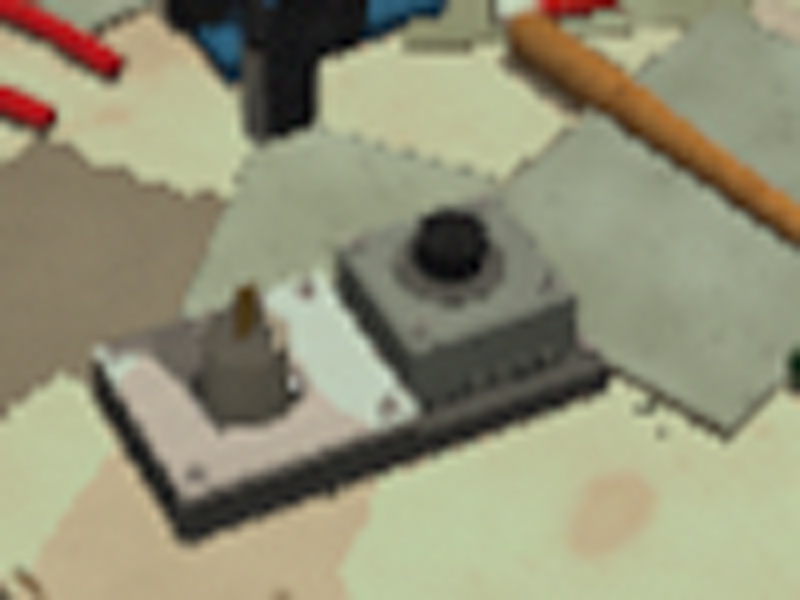

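The cylinder stands upright and home at crop (247,360), the same place as before, and the gripper is clear above it.

```bash
python3 -c "
from cell import job
print(job.finish_job())"
```

```text
the job is handed in; nothing more can be done
None
```

The job is handed in: the cylinder is home in the socket, locked (the button felt stiff after the click), proved by an upward tug of up to about 17 N on the catches, and let go, at about 26 s of the 67 s allowed; no verdict came back.

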